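Sweep the loose caps off the board into the green bin

TASK

With closed fingers, sweep the three loose screw caps (red, white and blue) along the chopping board and over its open end, so that all three drop into the green bin standing there. Only push them: do not pick up or lift a cap, and leave the wooden mortar on the board and the tin, bottle and grater around it where they stand.

Things in the scene. Friction and masses are not known exactly. Their poses are not given: they have to be found in the camera images.
- board: Fixed raised chopping board of light wood on rubber feet, 270 mm along its own x, 300 mm along its own y; flat top 50 mm above the worktop. Rims 10 mm wide and 8 mm tall run along the two long edges (its x = -130 and +130 mm); the two ends (its y = -150 and +150 mm) are open and have no rim. Origin: centre of the underside, on the worktop; z up. Slightly turned from start to start.
- bin: Fixed open-topped green plastic bin, outside 240 mm along its own x, 120 mm along its own y, 44 mm tall, walls and floor 4 mm, with a small pivot stub on each short side. It stands on the worktop with one long side 2 mm from one open end of the board, its rim 6 mm below the board's top and its axes parallel to the board's; which end (board y = +212 or -212 mm) changes. Origin: centre of the underside; z up.
- mortar: Small dark wooden mortar, open at the top, 72 mm across at the rim (widest), 56 mm at the foot, 60 mm tall, about 0.4 kg; stands loose on the board among the caps, may stand between a cap and the bin. The three caps and the mortar start one in each quarter of the board: board x within 46 to 70 mm and board y within 60 to 90 mm of its centre, either sign. Origin: centre of its foot.
- dabba: Closed round steel storage tin, 110 mm across the lid, 92 mm tall, loose on the worktop beside the board's other open end. Origin: centre of its underside.
- bottle: Green glass bottle with black twist cap, 70 mm across, 200 mm tall, standing loose on the worktop to the robot's right. Origin: centre of its underside.
- grater: Flat-lying steel grater, 60 mm along its x, about 170 mm plus a 35 mm black handle along its y, 35 mm tall, loose on the worktop to the robot's left. Origin: centre of the underside of the steel part.
- cap_red: Red plastic screw cap, a closed solid disc 40 mm in diameter and 14 mm tall, about 20 g, loose, starting flat on the board's top, at least 40 mm from the rims. Origin: centre of the underside; z up at the start.
- cap_red_center (a point): Centre of the red cap, 7 mm above its underside.
- cap_white: White plastic screw cap, a closed solid disc 40 mm in diameter and 14 mm tall, about 20 g, loose, starting flat on the board's top, at least 40 mm from the rims. Origin: centre of the underside; z up at the start.
- cap_white_center (a point): Centre of the white cap, 7 mm above its underside.
- cap_blue: Blue plastic screw cap, a closed solid disc 40 mm in diameter and 14 mm tall, about 20 g, loose, starting flat on the board's top, at least 40 mm from the rims. Origin: centre of the underside; z up at the start.
- cap_blue_center (a point): Centre of the blue cap, 7 mm above its underside.
Mind the look-alikes: they are no part of the job. What is meant by the cap_blue is not pink or yellow, and is the smaller of those in its own colour.

How it is judged (in metres and radians):
At the end, for the whole second after the job is handed in: All three caps lie at rest in the green bin: centres within 112 mm of its centre along its x, 52 mm along its y, and under 40 mm above its underside. Mortar within 15 mm, tin, bottle and grater within 20 mm, of their starts, all tilted under 0.2 rad (x of cap_red_center in the frame of bin between -0.112 and 0.112 m and y of cap_red_center in the frame of bin between -0.052 and 0.052 m and z of each of cap_red_center, cap_white_center, cap_blue_center in the frame of bin below 0.04 m and linear speed of each of cap_red, cap_white, cap_blue below 0.02 m/s and x of cap_white_center in the frame of bin between -0.112 and 0.112 m and y of cap_white_center in the frame of bin between -0.052 and 0.052 m and x of cap_blue_center in the frame of bin between -0.112 and 0.112 m and y of cap_blue_center in the frame of bin between -0.052 and 0.052 m and distance of mortar from where it was at the start of the episode below 0.015 m and angle between each of mortar, dabba, bottle, grater's own z axis and vertical below 0.2 rad and distance of each of dabba, bottle, grater from where it was at the start of the episode below 0.02 m); the robot touches nothing.
It fails at once if a cap is lifted more than 18 mm clear of the board (height (world z) of any of cap_red_center, cap_white_center, cap_blue_center above 0.075 m).
It fails at once if the mortar is shifted more than 15 mm or tipped (not (distance of mortar from where it was at the start of the episode below 0.015 m and angle between mortar's own z axis and vertical below 0.2 rad)).
It fails at once if the dabba is shifted more than 20 mm or tipped (not (distance of dabba from where it was at the start of the episode below 0.02 m and angle between dabba's own z axis and vertical below 0.2 rad)).
It fails at once if the bottle is shifted more than 20 mm or tipped (not (distance of bottle from where it was at the start of the episode below 0.02 m and angle between bottle's own z axis and vertical below 0.2 rad)).
It fails at once if the grater is shifted more than 20 mm or tipped (not (distance of grater from where it was at the start of the episode below 0.02 m and angle between grater's own z axis and vertical below 0.2 rad)).
It also fails if it takes over 69 s, if anything falls off the work surface, if the arm or the gripper's body presses on something with over 40 N, if the wrist force passes 120 N, or if a joint passes its speed limit or range.

ROBOT

A 6-joint arm with a two-finger parallel gripper is mounted at the origin on the work surface. World frame = base frame: x ahead of the robot, y to its left, z up, the work surface at z = 0. Lengths are in m, angles in degrees, forces in N, time in s.
With the tool pointing down it reaches from about 0.35 to 0.875 m from the base axis. Payload 4.2 kg.
Tool frame: the origin (TCP) lies at the very end of the fingers, on their centre line; the grasp point (between the pads) lies 19 mm behind it; z points along the fingers, x is the direction in which the jaws open and shut, and the axes are right-handed (so a half turn about z gives the same grasp; the last joint's range is limited). The gripper opens to 87 mm and grips with 3 to 60 N. Pads are 19 mm wide; open, the fingers measure 117 mm over their backs; the gripper's body (75 mm by 190 mm) begins 51 mm behind the grasp point.
Start: joints at [85.806, 22.042, 0.453, 0, -68.411, -14.817], TCP at [0.204, 0.591, 0.223] pointing down, gripper open.
Joint ranges: [-179.83, 179.83], [-69.29, 118.12], [-61.27, 80.66], [-181.25, 117.63], [-171.15, -9.14], [-177.46, 177.46]. Speed limits (degrees/s): [159.86, 159.86, 180, 180, 180, 180].

INTERFACE

Orientations are given as a 3x3 rotation matrix whose columns are the frame's x, y, z axes.
In Python, from station import sense, capture, finish_job gives the robot as it stands.
- The arm moves only by the shell command python3 -m crank 'ROWS' [OPENING]. ROWS is JSON, a list of rows, each a list of 4 numbers: the shift along the tool's x, y, z in m, then the turn about the tool's z in rad. A call has 1 to 5 rows; each row shifts and turns the commanded pose from where the row before left it, along the tool's axes as they then stand; what a row does not reach is not made up. A row lasts 1/12 s, in which the tool goes at most 41.7 mm and 7.16 degrees, less where a joint would pass 70% of its speed; a pose out of reach is approached as far as the arm can. A call with a gripper value outside its range is refused whole. OPENING is the finger opening in m, from 0 to 0.087, set as the call begins (- or left out, the last holds). The fingers move at their own pace and stop on an object; the grip force is fixed at half the most. Time passes only in rows, so rows that do not move let the fingers close. It gives the time, the measured TCP pose, the force and the opening at its end, in the units of the state.
- sense(): the state, without advancing time (a new reading comes with each control period).
- capture(name): name is "side" or "top" or "wrist"; returns a dict with "pixels" (384x512x3 uint8, red, green, blue), "depth" (384x512 float32, m along the optical axis (not along the pixel's ray), 0 where there is no reading), "fx", "fy", "cx", "cy" (pixels), "world_from_camera" (4x4, takes a point from camera to world coordinates); the wrist camera has in their place "hand_eye" (4x4, takes a point from camera to tool coordinates, whose origin is the TCP and whose axes are the tool frame's). Camera axes: x right, y down, z forward; pixel columns grow to the right and rows downward; lengths in m; the calibration is good to about 2 mm. A picture is of the moment at which its call begins: read the wrist's pose just before it.
- finish_job(): hands the job in, once; it reports no verdict.
The state is a dict: "time_s": time; "joints": joint angles; "joint_velocities": joint speeds; "effort": joint torques, N m; "tcp_pos": TCP position; "ee_rot": TCP orientation; "wrist_force": force on the tool from outside, world axes, zero at the start; "moment": the same for the moment, N m; "gripper_width": opening from 0.0 (shut) to 1.0 (fully open).
Only numpy, scipy, OpenCV 4.12 (cv2) and the standard library are available. Lean on these libraries where they do the work, as an engineer would, in place of code of your own. Each camera call takes 0.05 s, during which the arm holds its last target.

## Working session

There is one attempt and no reset: what is moved stays moved. The work goes in short steps, Python scripts to look and compute and a shell command to move; the robot and the scene stay as the last step left them, time stands still between calls to the robot, and variables do not carry over. Pictures are saved under pics/ and viewed, and the job is handed in when it is done.

```bash
mkdir -p pics; cat > h.py <<'E'
import numpy as np, cv2
from station import sense, capture
def snap(n,f):
    c=capture(n); cv2.imwrite('pics/'+f+'.png',cv2.cvtColor(c['pixels'],cv2.COLOR_RGB2BGR)); np.savez('pics/'+f+'.npz',**{k:v for k,v in c.items()}); return c
def w(c,u,v,T=None):
    T=c['world_from_camera'] if T is None else T
    d=c['depth'][v,u]; p=np.array([(u-c['cx'])/c['fx']*d,(v-c['cy'])/c['fy']*d,d,1]); return (T@p)[:3]
E
python3 - <<'E'
from h import *
s=sense(); print(s)
snap('top','t0'); snap('side','s0')
E
```

```text
{'time_s': 0.0, 'joints': array([ 8.58067850e+01,  2.20919348e+01,  3.81468296e-01, -3.01757551e-02,
       -6.84113615e+01, -1.48170360e+01]), 'joint_velocities': array([ 0.03883904, -0.00777578, -0.02735402, -0.02622689,  0.00571917,
        0.0322138 ]), 'effort': array([-4.99030084e-04, -3.90669107e+01,  1.87404621e+01,  4.21985820e+00,
        1.09445452e-02, -1.98523549e-04]), 'tcp_pos': array([0.20336165, 0.59036278, 0.2214557 ]), 'ee_rot': array([[-3.25920312e-01, -9.45397025e-01, -6.43881041e-04],
       [-9.45394729e-01,  3.25920941e-01, -2.08475017e-03],
       [ 2.18077092e-03, -7.07406842e-05, -9.99997620e-01]]), 'wrist_force': array([0.08821914, 0.02016426, 0.29943795]), 'moment': array([-0.0214032 , -0.02791897,  0.01757901]), 'gripper_width': 0.9939444622137009}
```

```bash
python3 -c "
import cv2
for n in ('t0','s0'):
    i=cv2.imread('pics/'+n+'.png'); cv2.imwrite('pics/'+n+'b.png',cv2.resize(i,(800,600),interpolation=cv2.INTER_CUBIC))"
```

```text
(no output)
```

View pics/t0b.png

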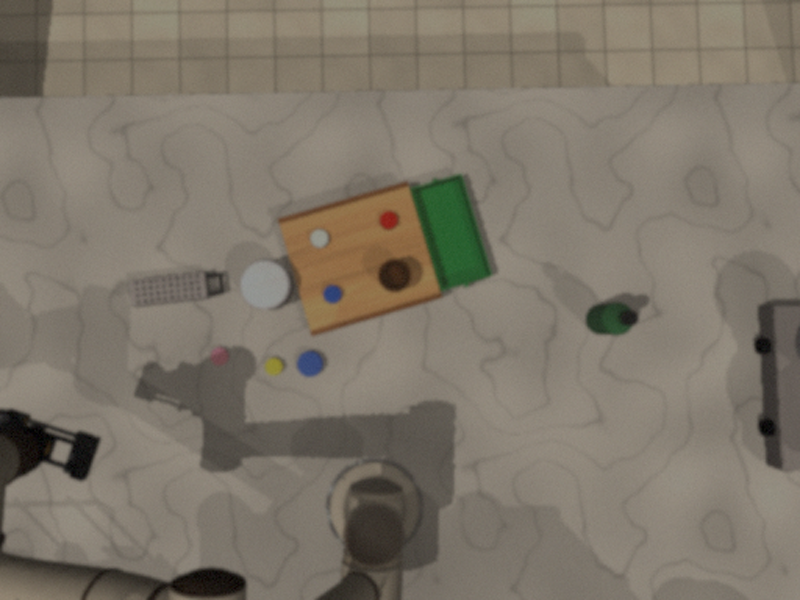

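View pics/s0b.png

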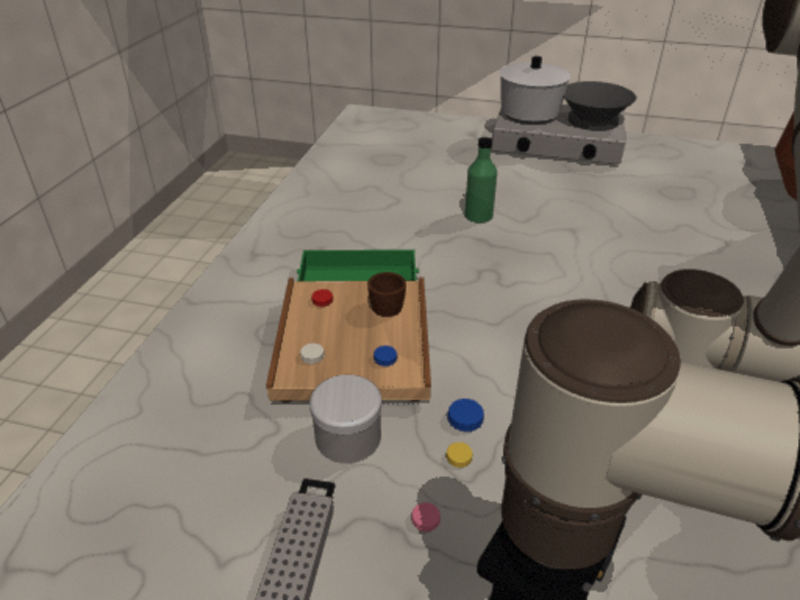

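The bin lies at the right-hand end. Red and white are in line on the far side, blue is behind the mortar, and the tin is by the left end. Next I'll measure positions.

```bash
python3 - <<'E'
from h import *
s=dict(np.load('pics/t0.npz')); print(s['world_from_camera'],s['fx'])
P=dict(red=(389,219),white=(319,238),blue=(333,294),mort=(394,274),tin=(265,285),bcA=(281,219),bcB=(410,184),bcC=(441,295),bcD=(312,333),binA=(462,177),binB=(493,273),board=(360,255),binf=(455,232),table=(360,390))
for k,(u,v) in P.items():
    print(k,w(s,round(u*.64),round(v*.64)).round(4))
px=s['pixels'].astype(int);d=s['depth'];H=cv2.cvtColor(s['pixels'],cv2.COLOR_RGB2HSV)
vv,uu=np.mgrid[:384,:512]
Pc=np.stack([(uu-s['cx'])/s['fx']*d,(vv-s['cy'])/s['fy']*d,d,np.ones_like(d)],-1)@s['world_from_camera'].T
np.save('pics/pc.npy',Pc)
def m(mask,n):
    q=Pc[mask]; print(n,mask.sum(),q[:,:3].mean(0).round(4),q[:,:3].min(0).round(3),q[:,:3].max(0).round(3)); return q
def near(u,v,r): return (abs(uu-u*.64)<r)&(abs(vv-v*.64)<r)
m(near(389,219,9)&(H[...,1]>200)&((H[...,0]<5)|(H[...,0]>172)),'red')
m(near(333,294,9)&(abs(H[...,0]-113)<10)&(H[...,1]>120),'blue')
m(near(319,238,9)&(H[...,1]<60),'white')
m(near(394,274,16)&(Pc[...,2]>.09),'mortar rim')
m(near(265,285,25)&(Pc[...,2]>.085),'tin')
g=m(near(455,232,50)&(abs(H[...,0]-65)<14)&(H[...,1]>120),'bin')
b=m(near(360,258,60)&(Pc[...,2]>.042)&(Pc[...,2]<.062)&(abs(H[...,0]-65)>14),'board')
print(cv2.minAreaRect(b[:,:2].astype(np.float32)*1000),cv2.minAreaRect(g[:,:2].astype(np.float32)*1000))
E
```

```text
[[-0.0231971  -0.99835985  0.05234033  0.3911378 ]
 [-0.99964389  0.02247252 -0.01438998 -0.02015268]
 [ 0.01319015 -0.0526555  -0.99852562  1.62549607]
 [ 0.          0.          0.          1.        ]] 457.5296455075512
red [ 0.6373 -0.0488  0.0662]
white [0.5996 0.1064 0.0635]
blue [0.4754 0.0781 0.0613]
mort [ 0.5164 -0.0562  0.069 ]
tin [0.4975 0.2205 0.0873]
bcA [0.6433 0.1884 0.0601]
bcB [ 7.262e-01 -9.850e-02  2.000e-04]
bcC [ 0.4666 -0.1579  0.0627]
bcD [0.3911 0.124  0.0613]
binA [ 0.7422 -0.2213 -0.0015]
binB [ 0.5176 -0.2877 -0.0091]
board [0.5611 0.0184 0.0515]
binf [ 0.6166 -0.2003 -0.006 ]
table [ 0.2581  0.0262 -0.0007]
red 46 [ 0.6365 -0.0474  0.0638] [ 0.623 -0.059  0.054] [ 0.649 -0.032  0.071]
blue 21 [0.477  0.0793 0.0628] [0.462 0.067 0.056] [0.489 0.095 0.07 ]
white 103 [0.5953 0.104  0.0923] [ 0.391 -0.02   0.048] [0.618 0.124 1.625]
mortar rim 153 [ 0.5084 -0.0543  0.1669] [ 0.391 -0.089  0.09 ] [ 0.547 -0.02   1.625]
tin 781 [0.4983 0.2197 0.1086] [ 0.391 -0.02   0.085] [0.555 0.274 1.625]
bin 169 [ 0.6101 -0.2049  0.0033] [ 0.505 -0.258 -0.007] [ 0.725 -0.139  0.027]
board 6188 [0.558  0.02   0.0501] [ 0.388 -0.195  0.042] [0.737 0.197 0.062]
((563.5289306640625, -7.865631103515625), (271.2745361328125, 451.4533386230469), 15.092212677001953) ((616.2899780273438, -196.94100952148438), (221.1874542236328, 91.9971923828125), 12.542078971862793)
```

```bash
cat >> h.py <<'E'
C=np.array([.556,.017]); TH=np.radians(14.7)
EX=np.array([np.cos(TH),np.sin(TH)]); EY=np.array([-np.sin(TH),np.cos(TH)])
def b2w(x,y): return C+x*EX+y*EY
def w2b(p): q=np.asarray(p)[...,:2]-C; return np.stack([q@EX,q@EY],-1)
def dl(tx,ty,tz):
    s=sense();return s['ee_rot'].T@(np.array([tx,ty,tz])-s['tcp_pos'])
E
python3 - <<'E'
from h import *
d=dl(.50,.03,.33); print(d, d/15)
E
```

```text
[ 0.4333607  -0.46303648 -0.10753408] [ 0.02889071 -0.0308691  -0.00716894]
```

```bash
python3 -m crank '[[0.022,-0.023,-0.0054,0],[0.022,-0.023,-0.0054,0],[0.022,-0.023,-0.0054,0],[0.022,-0.023,-0.0054,0],[0.022,-0.023,-0.0054,0]]' 0
python3 -m crank '[[0.022,-0.023,-0.0054,0],[0.022,-0.023,-0.0054,0],[0.022,-0.023,-0.0054,0],[0.022,-0.023,-0.0054,0],[0.022,-0.023,-0.0054,0]]'
python3 -m crank '[[0.022,-0.023,-0.0054,0],[0.022,-0.023,-0.0054,0],[0.022,-0.023,-0.0054,0],[0.022,-0.023,-0.0054,0],[0.022,-0.023,-0.0054,0]]'
python3 -m crank '[[0.022,-0.023,-0.0054,0],[0.022,-0.023,-0.0054,0],[0.022,-0.023,-0.0054,0],[0.022,-0.023,-0.0054,0],[0.022,-0.023,-0.0054,0]]'
python3 -m crank '[[0,0,0,0.12],[0,0,0,0.12],[0,0,0,0.12],[0,0,0,0.12],[0,0,0,0.12]]'
python3 -m crank '[[0,0,0,0.12],[0,0,0,0.12],[0,0,0,0.12],[0,0,0,0.023],[0,0,0,0]]'
python3 - <<'E'
from h import *
s=sense(); print(s['time_s'],s['tcp_pos'],s['ee_rot'],s['joints'],s['gripper_width'])
T=np.eye(4);T[:3,:3]=s['ee_rot'];T[:3,3]=s['tcp_pos']
c=snap('wrist','w1'); T=T@c['hand_eye']; np.save('pics/T1.npy',T); print(T)
cv2.imwrite('pics/w1b.png',cv2.resize(cv2.imread('pics/w1.png'),(800,600),interpolation=cv2.INTER_CUBIC))
E
```

```text
time_s: 0.52
tcp_pos: [0.2767, 0.4478, 0.2492]
ee_rot: [[-0.325, -0.946, -0.0], [-0.946, 0.325, -0.001], [0.001, 0.0, -1.0]]
wrist_force: [0.2, 0.4, -0.6]
gripper_width: 0.706
time_s: 0.93
tcp_pos: [0.3495, 0.3062, 0.2765]
ee_rot: [[-0.325, -0.946, -0.0], [-0.946, 0.325, -0.0], [0.001, 0.0, -1.0]]
wrist_force: [-0.3, 0.5, -0.6]
gripper_width: 0.326
time_s: 1.35
tcp_pos: [0.4223, 0.1649, 0.3036]
ee_rot: [[-0.326, -0.946, -0.0], [-0.946, 0.326, -0.0], [0.0, 0.0, -1.0]]
wrist_force: [-0.3, 0.1, 0.2]
gripper_width: 0.019
time_s: 1.77
tcp_pos: [0.4953, 0.0235, 0.3305]
ee_rot: [[-0.326, -0.945, -0.001], [-0.945, 0.326, 0.0], [0.0, 0.001, -1.0]]
wrist_force: [0.5, 0.9, 0.8]
gripper_width: 0.005
time_s: 2.18
tcp_pos: [0.4949, 0.0248, 0.33]
ee_rot: [[-0.807, -0.591, -0.001], [-0.591, 0.807, -0.0], [0.001, 0.001, -1.0]]
wrist_force: [-0.6, -0.1, -0.1]
gripper_width: 0.004
time_s: 2.6
tcp_pos: [0.4949, 0.0251, 0.3302]
ee_rot: [[-0.967, -0.255, -0.001], [-0.255, 0.967, -0.0], [0.001, 0.0, -1.0]]
wrist_force: [-1.2, -0.4, 0.1]
gripper_width: 0.002
2.6 [0.49493583 0.02505442 0.33021383] [[-9.66965668e-01 -2.54905621e-01 -7.22636307e-04]
 [-2.54905653e-01  9.66965928e-01 -4.88587410e-05]
 [ 7.11219055e-04  1.36959355e-04 -9.99999738e-01]] [ 2.17012192e+01  5.72932639e+00 -6.03050020e+00 -1.29794365e-02
 -7.82796783e+01 -6.93058251e+00] 0.002314865271487015
[[-9.66820451e-01 -2.46686499e-01 -6.63625350e-02  5.13401548e-01]
 [-2.55455117e-01  9.34584916e-01  2.47575682e-01 -4.24558674e-02]
 [ 9.47845747e-04  2.56313882e-01 -9.66593139e-01  4.91943695e-01]
 [ 0.00000000e+00  0.00000000e+00  0.00000000e+00  1.00000000e+00]]
```

View pics/w1b.png

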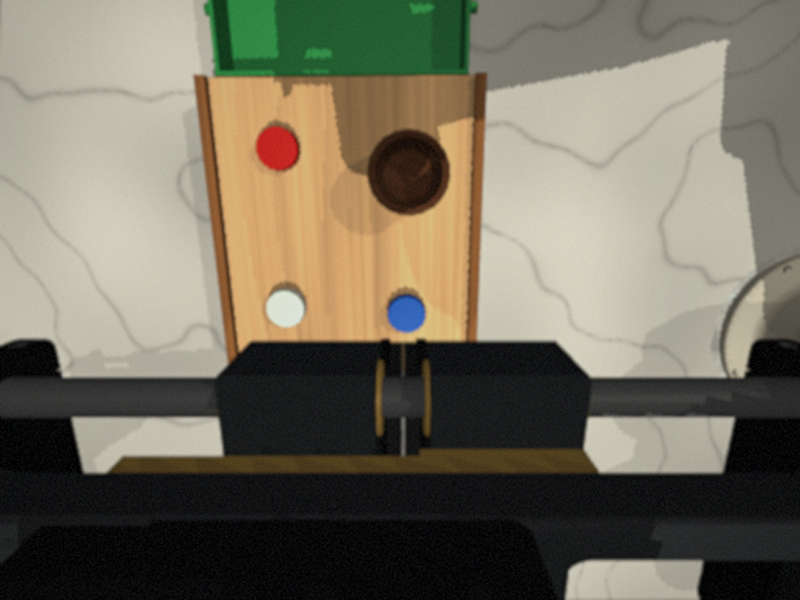

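The wrist view (800-wide) shows red at (278,148), white (286,308), blue (407,313), the mortar rim centred at (408,171), the board end at y≈75, and the left and right rims at x≈205–230 and 475.

```bash
cat >> h.py <<'E'
def cloud(c,T):
    d=c['depth'];vv,uu=np.mgrid[:384,:512]
    P=np.stack([(uu-c['cx'])/c['fx']*d,(vv-c['cy'])/c['fy']*d,d,np.ones_like(d)],-1)@T.T
    return P[...,:3]
def find(c,T):
    P=cloud(c,T);H=cv2.cvtColor(c['pixels'],cv2.COLOR_RGB2HSV).astype(int);h,s,v=H[...,0],H[...,1],H[...,2]
    ok=(c['depth']>.05)&(np.abs(w2b(P)[...,0])<.14)&(w2b(P)[...,1]>-.29)&(w2b(P)[...,1]<.16)
    z=P[...,2]
    # top faces only for caps on the board
    M=dict(red=((h<6)|(h>172))&(s>170)&(v>70),blue=(abs(h-112)<10)&(s>120)&(v>60),white=(s<50)&(v>90)&(z<.075))
    for k,m in M.items():
        m=(m&ok&(z<.08)&(z>-.005)).astype(np.uint8); n,l,st,_=cv2.connectedComponentsWithStats(m)
        for i in range(1,n):
            if st[i,4]>40:
                q=P[l==i]; zt=np.percentile(q[:,2],70); t=q[abs(q[:,2]-zt)<.005]
                ctr=(t[:,:2].max(0)+t[:,:2].min(0))/2
                print(k,st[i,4],'z',zt.round(3),'world',ctr.round(4),'board',w2b(ctr).round(4), 'ext',np.ptp(w2b(t),axis=0).round(3))
    m=ok&(z>.095)&(z<.118)&(v<110)&(w2b(P)[...,1]<.02)
    q=P[m]; 
    if len(q): 
        e=w2b(q);r=(np.percentile(e,99.5,axis=0)+np.percentile(e,.5,axis=0))/2; print('mortar',len(q),'board',r.round(4),np.ptp(e,axis=0).round(3))
E
python3 - <<'E'
from h import *
c=dict(np.load('pics/w1.npz'));T=np.load('pics/T1.npy');find(c,T)
P=cloud(c,T);e=w2b(P)
for (u,v) in [(205,75),(482,75),(225,300),(474,300),(340,75),(340,200)]:
  u=int(u*.64);v=int(v*.64);print(u,v,P[v,u].round(4),e[v,u].round(4))
for y in (-.1,0.,.05):
  m=(abs(e[...,1]-y)<.004)&(P[...,2]>.053)&(P[...,2]<.065); print(y,np.sort(e[m][:,0])[[2,-3]])
E
```

```text
red 581 z 0.064 world [ 0.6368 -0.0458] board [ 0.0622 -0.0813] ext [0.038 0.038]
blue 416 z 0.064 world [0.4771 0.0804] board [-0.0602  0.0813] ext [0.036 0.038]
white 415 z -0.0 world [ 0.4759 -0.2032] board [-0.1333 -0.1927] ext [0.015 0.068]
white 471 z 0.064 world [0.5997 0.107 ] board [0.0651 0.0759] ext [0.038 0.039]
mortar 897 board [-0.0605 -0.0581] [0.068 0.068]
131 48 [ 0.7149 -0.0915  0.0551] [ 0.1261 -0.1453]
308 48 [ 0.4681 -0.1563  0.057 ] [-0.129  -0.1453]
144 192 [0.6634 0.1169 0.0562] [0.1293 0.0694]
303 192 [0.4114 0.0505 0.056 ] [-0.1314  0.0691]
217 48 [ 0.5966 -0.1249  0.046 ] [ 0.0033 -0.1476]
217 128 [ 0.571  -0.013   0.0493] [ 0.0069 -0.0328]
-0.1 [-0.13316311  0.13522752]
0.0 [-0.13446228  0.13416015]
0.05 [-0.13508042  0.13340162]
```

```bash
python3 -m crank '[[-0.03,-0.0145,0.03,0],[-0.03,-0.0145,0.03,0],[-0.03,-0.0145,0.03,0],[-0.029,-0.0145,0.03,0],[0,0,0.03,0]]'
python3 -m crank '[[0,0,0.03,0],[0,0,0.03,0],[0,0,0.03,0],[0,0,0,0],[0,0,0,0]]'
python3 - <<'E'
from h import *
s=sense(); print(s['time_s'],w2b(s['tcp_pos']),s['tcp_pos'][2])
E
```

```text
time_s: 3.07
tcp_pos: [0.6207, -0.0001, 0.1861]
ee_rot: [[-0.967, -0.254, 0.002], [-0.254, 0.967, -0.001], [-0.002, -0.001, -1.0]]
wrist_force: [1.0, -0.7, -0.8]
gripper_width: 0.014
time_s: 3.48
tcp_pos: [0.6154, 0.0005, 0.0973]
ee_rot: [[-0.967, -0.255, -0.004], [-0.255, 0.967, -0.001], [0.004, -0.0, -1.0]]
wrist_force: [1.1, 0.4, 0.5]
gripper_width: 0.007
3.4833 [ 0.05330194 -0.03107105] 0.09733488655218822
```

```bash
python3 -m crank '[[-0.009,-0.003,0.015,0],[0,0,0.015,0],[0,0,0.012,0],[0,0,0,0],[0,0,0,0]]'
python3 - <<'E'
from h import *
s=sense(); print(s['time_s'],w2b(s['tcp_pos']),s['tcp_pos'][2],s['wrist_force'])
E
```

```text
time_s: 3.9
tcp_pos: [0.6261, 0.0002, 0.0577]
ee_rot: [[-0.967, -0.254, 0.001], [-0.254, 0.967, -0.0], [-0.001, -0.0, -1.0]]
wrist_force: [-0.8, 0.1, 0.5]
gripper_width: 0.004
3.9 [ 0.06358707 -0.0340336 ] 0.05767058501384527 [-0.78650181  0.0877384   0.47771804]
```

```bash
python3 -m crank '[[0.001,-0.01,0.002,0],[0,-0.012,0,0],[0,-0.013,0,0],[0,-0.013,0,0],[0,-0.013,0,0]]'
python3 -m crank '[[0,-0.014,0,0],[0,-0.015,0,0],[0,-0.017,0,0],[0,-0.018,0,0],[0,-0.018,0,0]]'
python3 - <<'E'
from h import *
s=sense(); print(s['time_s'],w2b(s['tcp_pos']),s['tcp_pos'][2],s['wrist_force'])
T=np.eye(4);T[:3,:3]=s['ee_rot'];T[:3,3]=s['tcp_pos']
snap('side','s1');c=snap('wrist','w2');find(c,T@c['hand_eye'])
a=cv2.imread('pics/s1.png')[130:300,130:330];b=cv2.imread('pics/w2.png')
cv2.imwrite('pics/c1.png',np.hstack([cv2.resize(a,(400,340)),cv2.resize(b,(400,340))]))
E
```

```text
time_s: 4.32
tcp_pos: [0.6407, -0.0609, 0.0551]
ee_rot: [[-0.968, -0.253, 0.001], [-0.253, 0.968, -0.0], [-0.001, -0.0, -1.0]]
wrist_force: [0.2, 0.4, 0.2]
gripper_width: 0.002
time_s: 4.73
tcp_pos: [0.6612, -0.1404, 0.0545]
ee_rot: [[-0.967, -0.253, -0.0], [-0.253, 0.967, -0.0], [0.0, -0.0, -1.0]]
wrist_force: [0.1, 0.4, -0.4]
gripper_width: 0.003
4.7333 [ 0.06179789 -0.17893331] 0.05447800414029563 [ 0.10374935  0.44003096 -0.36373774]
red 327 z 0.019 world [ 0.6614 -0.1399] board [ 0.0621 -0.1785] ext [0.031 0.006]
white 10820 z -0.0 world [ 0.6335 -0.2193] board [ 0.015  -0.2483] ext [0.266 0.086]
white 87 z -0.0 world [ 0.7359 -0.1224] board [ 0.1386 -0.1805] ext [0.003 0.022]
mortar 549 board [ 0.0623 -0.179 ] [0.01  0.019]
```

View pics/c1.png

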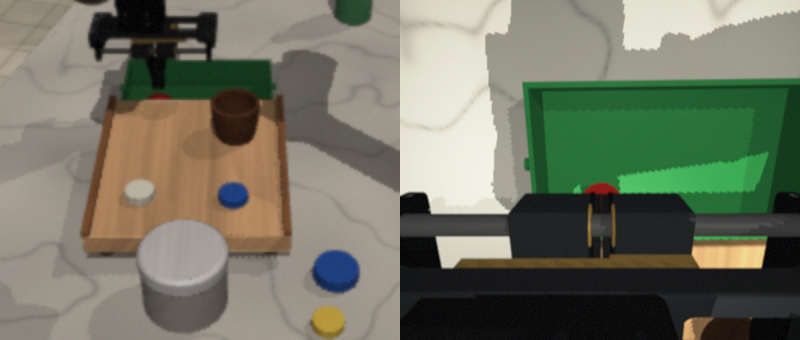

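Red has dropped into the bin. White is next.

```bash
python3 -m crank '[[0,0,-0.035,0],[0,0,-0.035,0],[0,0.03,0,0],[0,0.038,0,0],[0,0.038,0,0]]'
python3 -m crank '[[0,0.038,0,0],[0,0.038,0,0],[0,0.038,0,0],[0,0.038,0,0],[-0.003,0.035,0,0]]'
python3 -m crank '[[0,0.008,0,0],[0,0,0,0],[0,0,0,0]]'
python3 - <<'E'
from h import *
s=sense(); print(s['time_s'],w2b(s['tcp_pos']),s['tcp_pos'][2],s['wrist_force'])
E
```

```text
time_s: 5.25
tcp_pos: [0.6339, -0.0357, 0.1253]
ee_rot: [[-0.968, -0.251, 0.001], [-0.251, 0.968, 0.001], [-0.001, 0.0, -1.0]]
wrist_force: [0.9, 0.3, 0.3]
gripper_width: 0.003
time_s: 5.67
tcp_pos: [0.5885, 0.1475, 0.1248]
ee_rot: [[-0.967, -0.254, -0.0], [-0.254, 0.967, 0.0], [0.0, 0.0, -1.0]]
wrist_force: [0.8, 0.3, 0.1]
gripper_width: 0.003
time_s: 5.92
tcp_pos: [0.5875, 0.1535, 0.1245]
ee_rot: [[-0.967, -0.254, -0.0], [-0.254, 0.967, -0.0], [0.0, -0.0, -1.0]]
wrist_force: [0.0, 0.3, 0.4]
gripper_width: 0.007
5.9167 [0.06508396 0.12405524] 0.12452384718661133 [0.03398581 0.33574993 0.38969467]
```

Down 69 mm to z≈0.055, then push toward the bin. The target is y=-0.175, a run of 0.3 m with a look midway.

```bash
python3 -m crank '[[0,0,0.03,0],[0,0,0.025,0],[0,0,0.014,0],[0,0,0,0],[0,0,0,0]]'
python3 -m crank '[[0,-0.01,0,0],[0,-0.013,0,0],[0,-0.014,0,0],[0,-0.014,0,0],[0,-0.014,0,0]]'
python3 -m crank '[[0,-0.014,0,0],[0,-0.014,0,0],[0,-0.014,0,0],[0,-0.014,0,0],[0,-0.014,0,0]]'
python3 - <<'E'
from h import *
s=sense(); print(s['time_s'],w2b(s['tcp_pos']),s['tcp_pos'][2],s['wrist_force'])
T=np.eye(4);T[:3,:3]=s['ee_rot'];T[:3,3]=s['tcp_pos']
snap('side','s2');c=snap('wrist','w3');find(c,T@c['hand_eye'])
a=cv2.imread('pics/s2.png')[130:300,130:330];b=cv2.imread('pics/w3.png')
cv2.imwrite('pics/c2.png',np.hstack([cv2.resize(a,(400,340)),cv2.resize(b,(400,340))]))
E
```

```text
time_s: 6.33
tcp_pos: [0.5879, 0.1517, 0.0552]
ee_rot: [[-0.968, -0.251, -0.001], [-0.251, 0.968, -0.001], [0.002, -0.001, -1.0]]
wrist_force: [-0.5, -0.2, 0.3]
gripper_width: 0.005
time_s: 6.75
tcp_pos: [0.6047, 0.0888, 0.0563]
ee_rot: [[-0.968, -0.252, 0.001], [-0.252, 0.968, 0.0], [-0.001, 0.0, -1.0]]
wrist_force: [-0.8, -0.0, -0.0]
gripper_width: 0.001
time_s: 7.17
tcp_pos: [0.6221, 0.0214, 0.0556]
ee_rot: [[-0.967, -0.253, -0.0], [-0.253, 0.967, -0.0], [0.0, -0.0, -1.0]]
wrist_force: [-0.3, 0.0, 0.1]
gripper_width: 0.004
7.1667 [ 0.06504527 -0.0124718 ] 0.05555703981776857 [-0.32526134  0.02420069  0.06597617]
blue 954 z 0.064 world [0.4809 0.0876] board [-0.0547  0.0874] ext [0.029 0.023]
white 3567 z 0.064 world [ 0.6306 -0.0089] board [ 0.0656 -0.0439] ext [0.039 0.041]
mortar 4294 board [ 0.0155 -0.0443] [0.113 0.081]
```

View pics/c2.png

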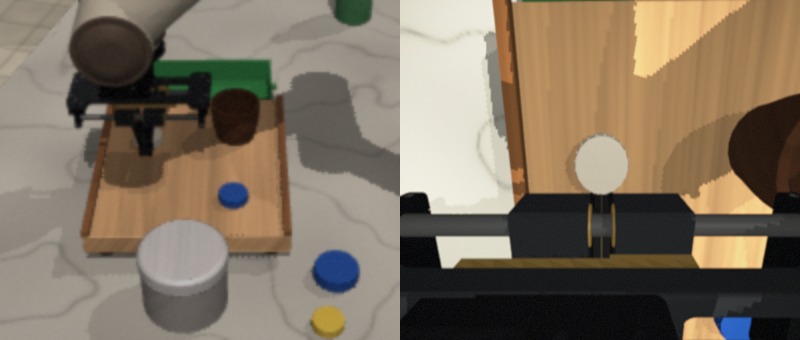

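```bash
python3 -m crank '[[0,-0.013,0,0],[0,-0.014,0,0],[0,-0.014,0,0],[0,-0.014,0,0],[0,-0.014,0,0]]'
python3 -m crank '[[0,-0.015,0,0],[0,-0.018,0,0],[0,-0.02,0,0],[0,-0.022,0,0],[0,-0.02,0,0]]'
python3 -m crank '[[0,0,-0.035,0],[0,0,-0.035,0],[0,0.03,0,0],[0,0.035,0,0],[0,0.035,0,0]]'
python3 - <<'E'
from h import *
s=sense(); print(s['time_s'],w2b(s['tcp_pos']),s['tcp_pos'][2],s['wrist_force'])
T=np.eye(4);T[:3,:3]=s['ee_rot'];T[:3,3]=s['tcp_pos']
snap('side','s3');c=snap('wrist','w4');find(c,T@c['hand_eye'])
a=cv2.imread('pics/s3.png')[130:300,130:330];b=cv2.imread('pics/w4.png')
cv2.imwrite('pics/c3.png',np.hstack([cv2.resize(a,(400,340)),cv2.resize(b,(400,340))]))
E
```

```text
time_s: 7.68
tcp_pos: [0.6396, -0.0452, 0.0556]
ee_rot: [[-0.967, -0.253, -0.0], [-0.253, 0.967, -0.0], [0.0, -0.0, -1.0]]
wrist_force: [-0.3, -0.0, 0.1]
gripper_width: 0.009
time_s: 8.1
tcp_pos: [0.6636, -0.1378, 0.0556]
ee_rot: [[-0.967, -0.253, 0.0], [-0.253, 0.967, -0.0], [0.0, -0.0, -1.0]]
wrist_force: [-0.3, -0.8, 0.3]
gripper_width: 0.004
time_s: 8.52
tcp_pos: [0.6382, -0.0397, 0.1263]
ee_rot: [[-0.968, -0.25, 0.002], [-0.25, 0.968, 0.0], [-0.002, 0.0, -1.0]]
wrist_force: [1.4, 0.9, -1.1]
gripper_width: 0.004
8.5167 [ 0.06508147 -0.07566582] 0.1263376989494401 [ 1.38797573  0.85787235 -1.1389503 ]
red 1241 z 0.039 world [ 0.6606 -0.1326] board [ 0.0633 -0.1712] ext [0.036 0.018]
blue 104 z 0.064 world [0.4753 0.0892] board [-0.0597  0.0903] ext [0.025 0.008]
white 888 z 0.001 world [ 0.7361 -0.1448] board [ 0.1331 -0.2022] ext [0.014 0.097]
white 1162 z 0.042 world [ 0.6722 -0.1652] board [ 0.0662 -0.2058] ext [0.031 0.015]
mortar 3074 board [-0.0578 -0.0645] [0.066 0.069]
```

View pics/c3.png

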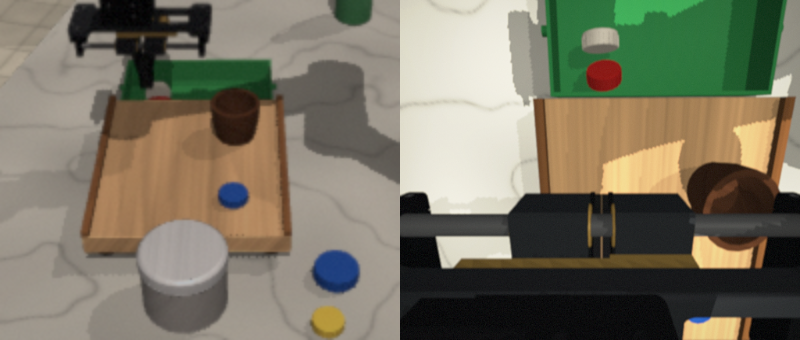

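White and red are in the bin, leaning against each other. I'll check them again at the end. Blue first goes sideways, clear of the mortar.

```bash
python3 -m crank '[[0,0.037,0,0],[0,0.038,0,0],[0,0.038,0,0],[0,0.038,0,0],[0,0.006,0,0]]'
python3 -m crank '[[0.03,0,0,0],[0.035,0,0,0],[0.035,0,0,0],[0.035,0,0,0],[0.032,0,0,0]]'
python3 -m crank '[[0,0,0,0],[0,0,0,0],[0,0,0,0]]'
python3 - <<'E'
from h import *
s=sense(); print(s['time_s'],w2b(s['tcp_pos']),s['tcp_pos'][2],s['wrist_force'])
E
```

```text
time_s: 9.03
tcp_pos: [0.5979, 0.1164, 0.1258]
ee_rot: [[-0.966, -0.257, 0.001], [-0.257, 0.966, 0.001], [-0.001, 0.001, -1.0]]
wrist_force: [-0.1, -1.0, 0.0]
gripper_width: 0.004
time_s: 9.45
tcp_pos: [0.4353, 0.0691, 0.1255]
ee_rot: [[-0.968, -0.252, -0.001], [-0.252, 0.968, -0.0], [0.001, -0.0, -1.0]]
wrist_force: [-0.8, 1.0, -0.3]
gripper_width: 0.007
time_s: 9.7
tcp_pos: [0.4381, 0.0705, 0.1264]
ee_rot: [[-0.967, -0.253, 0.002], [-0.253, 0.967, 0.001], [-0.002, 0.0, -1.0]]
wrist_force: [0.2, -0.5, 0.4]
gripper_width: 0.008
9.7 [-0.10049477  0.08163712] 0.1263530694838376 [ 0.17209168 -0.46551483  0.39098302]
```

```bash
python3 -m crank '[[0.002,0,0.03,0],[0,0,0.025,0],[0,0,0.015,0],[0,0,0,0],[0,0,0,0]]'
python3 -m crank '[[-0.008,0,0,0],[-0.01,0,0,0],[-0.011,0,0,0],[-0.011,0,0,0],[-0.011,0,0,0]]'
python3 -m crank '[[-0.011,0,0,0],[-0.011,0,0,0],[-0.010,0,0,0],[-0.004,0,0,0],[0,0,0,0]]'
python3 - <<'E'
from h import *
s=sense(); print(s['time_s'],w2b(s['tcp_pos']),s['tcp_pos'][2],s['wrist_force'])
T=np.eye(4);T[:3,:3]=s['ee_rot'];T[:3,3]=s['tcp_pos']
c=snap('side','s4')
find(c,c['world_from_camera'])
a=cv2.imread('pics/s4.png')[130:300,130:330]
cv2.imwrite('pics/c4.png',cv2.resize(a,(706,600)))
E
```

```text
time_s: 10.12
tcp_pos: [0.4358, 0.0701, 0.0551]
ee_rot: [[-0.967, -0.253, -0.001], [-0.253, 0.967, -0.001], [0.001, -0.001, -1.0]]
wrist_force: [0.4, 1.0, -0.2]
gripper_width: 0.007
time_s: 10.53
tcp_pos: [0.4867, 0.0839, 0.057]
ee_rot: [[-0.967, -0.254, 0.003], [-0.254, 0.967, 0.001], [-0.004, 0.0, -1.0]]
wrist_force: [0.1, 1.0, 0.8]
gripper_width: 0.005
time_s: 10.95
tcp_pos: [0.5207, 0.0928, 0.0561]
ee_rot: [[-0.967, -0.253, 0.002], [-0.253, 0.967, 0.001], [-0.002, 0.0, -1.0]]
wrist_force: [-0.3, 0.1, -0.5]
gripper_width: 0.006
10.95 [-0.01491512  0.08222815] 0.05613687235916873 [-0.29487674  0.12063584 -0.51792334]
blue 122 z 0.063 world [0.5502 0.1031] board [0.0162 0.0847] ext [0.035 0.04 ]
white 56 z -0.001 world [ 0.4959 -0.2644] board [-0.1295 -0.257 ] ext [0.018 0.064]
white 132 z -0.001 world [0.6169 0.1905] board [0.1029 0.1524] ext [0.073 0.022]
white 193 z -0.0 world [0.4243 0.1341] board [-0.0977  0.1466] ext [0.085 0.027]
```

View pics/c4.png

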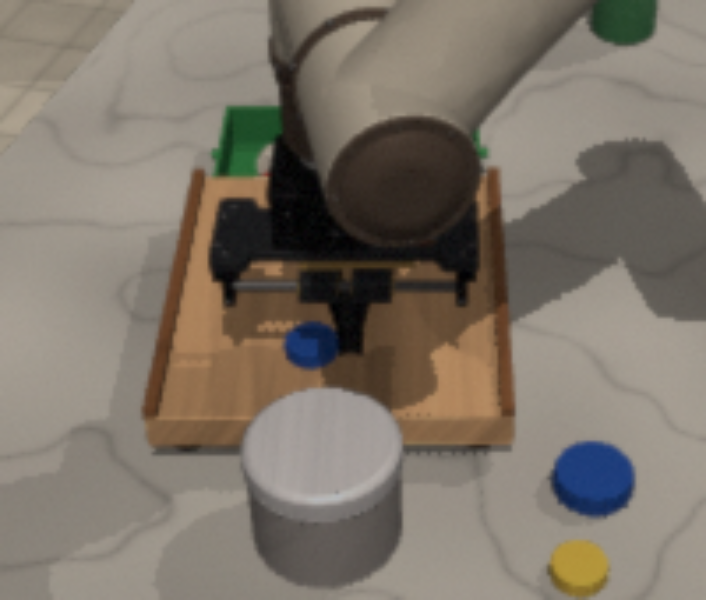

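```bash
python3 -m crank '[[0.006,0,0,0],[0,0,-0.03,0],[0,0,-0.035,0],[-0.02,0.023,0,0],[-0.021,0.022,0,0]]'
python3 -m crank '[[0,0,0,0],[0,0,0,0]]'
python3 - <<'E'
from h import *
s=sense(); print(s['time_s'],w2b(s['tcp_pos']),s['tcp_pos'][2],s['wrist_force'])
T=np.eye(4);T[:3,:3]=s['ee_rot'];T[:3,3]=s['tcp_pos']
c=snap('wrist','w5')
find(c,T@c['hand_eye'])
E
```

```text
time_s: 11.42
tcp_pos: [0.5415, 0.1446, 0.1238]
ee_rot: [[-0.968, -0.252, 0.004], [-0.252, 0.968, 0.003], [-0.005, 0.001, -1.0]]
wrist_force: [0.4, 0.2, -0.1]
gripper_width: 0.005
time_s: 11.58
tcp_pos: [0.5407, 0.1453, 0.1205]
ee_rot: [[-0.967, -0.255, -0.001], [-0.255, 0.967, 0.0], [0.0, 0.0, -1.0]]
wrist_force: [-0.7, 0.0, 0.1]
gripper_width: 0.006
11.5833 [0.01779009 0.1279341 ] 0.12050963767226389 [-0.68348823  0.02954255  0.05783562]
blue 1828 z 0.064 world [0.5505 0.1009] board [0.0159 0.0826] ext [0.037 0.038]
```

View pics/w5.png

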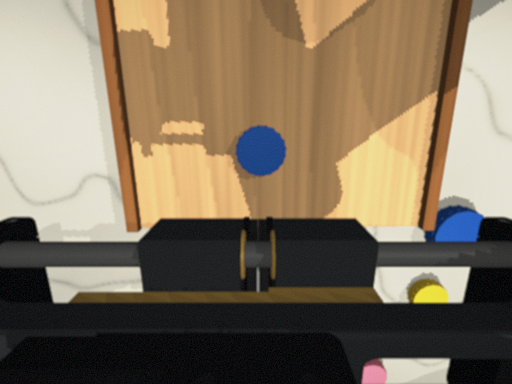

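The blue cap is at (261,150), straight ahead of the fingers.

```bash
python3 -m crank '[[0.001,0,0.03,0],[0,0,0.025,0],[0,0,0.010,0],[0,0,0,0],[0,0,0,0]]'
python3 -m crank '[[0,-0.01,0,0],[0,-0.013,0,0],[0,-0.014,0,0],[0,-0.014,0,0],[0,-0.014,0,0]]'
python3 -m crank '[[0,-0.013,0,0],[0,-0.013,0,0],[0,-0.013,0,0],[0,-0.012,0,0],[0,-0.010,0,0]]'
python3 - <<'E'
from h import *
s=sense(); print(s['time_s'],w2b(s['tcp_pos']),s['tcp_pos'][2],s['wrist_force'])
T=np.eye(4);T[:3,:3]=s['ee_rot'];T[:3,3]=s['tcp_pos']
c=snap('wrist','w6')
find(c,T@c['hand_eye'])
E
```

```text
time_s: 12.05
tcp_pos: [0.5402, 0.1437, 0.0557]
ee_rot: [[-0.967, -0.253, -0.001], [-0.253, 0.967, -0.001], [0.001, -0.001, -1.0]]
wrist_force: [0.7, -0.7, -0.1]
gripper_width: 0.005
time_s: 12.47
tcp_pos: [0.5579, 0.08, 0.057]
ee_rot: [[-0.968, -0.253, 0.002], [-0.253, 0.968, 0.001], [-0.003, 0.0, -1.0]]
wrist_force: [0.2, 0.6, 0.0]
gripper_width: 0.011
time_s: 12.88
tcp_pos: [0.5727, 0.021, 0.0558]
ee_rot: [[-0.968, -0.253, 0.0], [-0.253, 0.968, 0.0], [-0.0, -0.0, -1.0]]
wrist_force: [-0.3, 1.0, 0.6]
gripper_width: 0.005
12.8833 [ 0.01712074 -0.00040263] 0.05577827813776795 [-0.34303756  0.98361384  0.59877875]
blue 3508 z 0.064 world [ 0.5808 -0.0081] board [ 0.0176 -0.0306] ext [0.039 0.041]
mortar 11208 board [-0.0339 -0.043 ] [0.114 0.101]
```

View pics/w6.png

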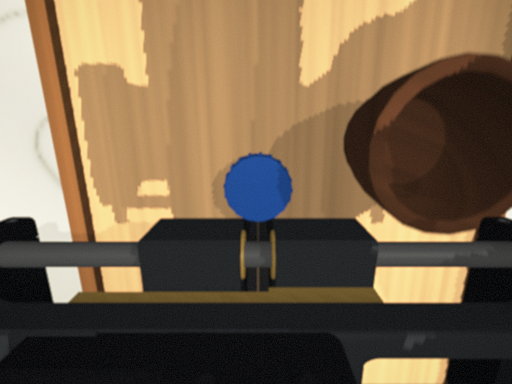

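Blue is centred at (258,187) and the mortar's edge is clear. Before passing it, I'll check how low the gripper's hanging parts sit.

```bash
python3 - <<'E'
from h import *
c=dict(np.load('pics/w6.npz'));P=cloud(c,c['hand_eye'])  # tool coords
for u,v in [(20,225),(490,225),(20,250),(200,225),(200,260),(330,230),(150,240),(100,250),(258,240)]: print(u,v,P[v,u].round(3))
q=P[215:][(P[215:,:,2]<-.03)&(c['depth'][215:]>0.02)]
for a in (.02,.04,.06,.08,.095):
  m=abs(abs(q[:,0])-a)<.01; print(a,q[m][:,2].max().round(3))
E
```

```text
20 225 [-0.079 -0.036 -0.077]
490 225 [ 0.079 -0.035 -0.074]
20 250 [-0.072 -0.032 -0.086]
200 225 [-0.018 -0.038 -0.082]
200 260 [-0.016 -0.032 -0.093]
330 230 [ 0.021 -0.038 -0.086]
150 240 [-0.03  -0.038 -0.093]
100 250 [-0.048 -0.032 -0.086]
258 240 [-0.    -0.006 -0.024]
0.02 -0.073
0.04 -0.074
0.06 -0.051
0.08 -0.046
0.095 -0.049
```

```bash
python3 -m crank '[[0,-0.012,0,0],[0,-0.014,0,0],[0,-0.014,0,0],[0,-0.014,0,0],[0,-0.014,0,0]]'
python3 -m crank '[[0,-0.015,0,0],[0,-0.018,0,0],[0,-0.02,0,0],[0,-0.022,0,0],[0,-0.022,0,0]]'
python3 -m crank '[[0,-0.01,0,0],[0,0,0,0],[0,0,-0.035,0],[0,0,-0.04,0],[0,0,-0.04,0]]'
python3 -m crank '[[0,0.035,-0.02,0],[0,0.035,-0.02,0],[0,0.035,0,0],[0,0,0,0],[0,0,0,0]]'
python3 - <<'E'
from h import *
s=sense(); print(s['time_s'],w2b(s['tcp_pos']),s['tcp_pos'][2],s['wrist_force'])
T=np.eye(4);T[:3,:3]=s['ee_rot'];T[:3,3]=s['tcp_pos']
c=snap('wrist','w7')
find(c,T@c['hand_eye']); np.save('pics/T7.npy',T@c['hand_eye'])
E
```

```text
time_s: 13.35
tcp_pos: [0.5898, -0.0443, 0.0555]
ee_rot: [[-0.967, -0.254, -0.0], [-0.254, 0.967, -0.0], [0.0, 0.0, -1.0]]
wrist_force: [0.4, 0.9, 0.3]
gripper_width: 0.004
time_s: 13.77
tcp_pos: [0.6143, -0.1387, 0.0555]
ee_rot: [[-0.967, -0.254, -0.0], [-0.254, 0.967, -0.0], [0.0, -0.0, -1.0]]
wrist_force: [0.5, 1.0, -0.5]
gripper_width: 0.008
time_s: 14.18
tcp_pos: [0.6156, -0.1462, 0.1709]
ee_rot: [[-0.967, -0.254, -0.003], [-0.254, 0.967, 0.0], [0.003, 0.001, -1.0]]
wrist_force: [0.5, -1.0, 0.2]
gripper_width: 0.003
time_s: 14.6
tcp_pos: [0.5894, -0.0428, 0.2113]
ee_rot: [[-0.966, -0.257, 0.001], [-0.257, 0.966, 0.001], [-0.001, 0.0, -1.0]]
wrist_force: [0.2, 0.5, 0.1]
gripper_width: 0.005
14.6 [ 0.01710314 -0.06635561] 0.2112919782822678 [0.19269891 0.51336012 0.07023732]
red 680 z 0.038 world [ 0.6592 -0.1268] board [ 0.0634 -0.1653] ext [0.035 0.018]
blue 847 z 0.031 world [ 0.6167 -0.1405] board [ 0.0188 -0.1677] ext [0.038 0.025]
white 178 z 0.0 world [ 0.7517 -0.1864] board [ 0.1376 -0.2463] ext [0.004 0.052]
white 147 z 0.0 world [ 0.4852 -0.2576] board [-0.1382 -0.2476] ext [0.004 0.051]
white 591 z 0.042 world [ 0.671  -0.1589] board [ 0.0666 -0.1993] ext [0.031 0.015]
white 189 z 0.0 world [ 0.7345 -0.1203] board [ 0.1379 -0.1781] ext [0.005 0.06 ]
white 150 z 0.0 world [ 0.4683 -0.1923] board [-0.1379 -0.1802] ext [0.013 0.062]
mortar 1230 board [-0.0603 -0.065 ] [0.069 0.058]
```

View pics/w7.png

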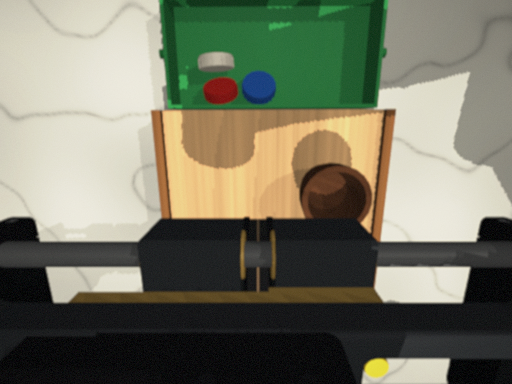

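All three appear to be in the bin. I'll check centres and leaning more carefully, since red and white are tilted.

```bash
python3 -m crank '[[0,0.035,-0.03,0],[0,0.03,-0.03,0],[0,0,-0.03,0],[0,0,0,0],[0,0,0,0]]'
python3 - <<'E'
from h import *
s=sense(); print(s['time_s'],w2b(s['tcp_pos']),s['tcp_pos'][2])
T=np.eye(4);T[:3,:3]=s['ee_rot'];T[:3,3]=s['tcp_pos']
c=snap('wrist','w8'); find(c,T@c['hand_eye'])
c7=dict(np.load('pics/w7.npz')); P=cloud(c7,np.load('pics/T7.npy')); e=w2b(P)
for u in (220,215,258):
    print(u); 
    for v in range(50,112,3): print(v,c7['pixels'][v,u],(e[v,u]+[0,.212]).round(4),P[v,u,2].round(4))
a=cv2.imread('pics/w7.png')[0:120,150:400];b=cv2.imread('pics/w8.png')
cv2.imwrite('pics/c7.png',cv2.resize(a,(800,384),interpolation=cv2.INTER_CUBIC))
E
```

```text
time_s: 15.07
tcp_pos: [0.5754, 0.0137, 0.2987]
ee_rot: [[-0.967, -0.253, 0.003], [-0.253, 0.967, 0.001], [-0.004, 0.0, -1.0]]
wrist_force: [0.4, -0.3, -1.6]
gripper_width: 0.007
15.0667 [ 0.01795289 -0.00811321] 0.2987420178018291
red 414 z 0.039 world [ 0.659  -0.1273] board [ 0.063  -0.1657] ext [0.034 0.018]
blue 547 z 0.031 world [ 0.6163 -0.1414] board [ 0.0182 -0.1685] ext [0.037 0.022]
white 297 z 0.0 world [ 0.7389 -0.1421] board [ 0.1366 -0.2003] ext [0.008 0.093]
white 278 z -0.0 world [ 0.4754 -0.2126] board [-0.1362 -0.2016] ext [0.008 0.089]
white 329 z 0.042 world [ 0.6717 -0.1593] board [ 0.0672 -0.1999] ext [0.03  0.015]
mortar 1022 board [-0.0604 -0.0585] [0.069 0.068]
220
50 [ 45 111  58] [ 0.0644 -0.0057] 0.0027
53 [184 176 157] [0.0596 0.0057] 0.0413
56 [185 177 157] [0.0597 0.0088] 0.0416
59 [183 174 155] [0.0597 0.012 ] 0.0422
62 [186 178 159] [0.0598 0.0149] 0.0417
65 [142 136 123] [0.0601 0.0177] 0.0401
68 [96 92 81] [0.0622 0.0182] 0.0244
71 [76 94 72] [0.065  0.0182] 0.0034
74 [34 97 53] [0.0652 0.0216] 0.0026
77 [108  66  36] [0.064  0.0265] 0.0128
80 [127
[... 1411 characters left out ...]
8] [0.0178 0.0042] 0.0026
62 [ 45 113  60] [0.0177 0.0078] 0.0035
65 [ 45 114  61] [0.0177 0.011 ] 0.0028
68 [ 42 115  62] [0.0177 0.0147] 0.0039
71 [ 31  77 116] [0.0177 0.0201] 0.0165
74 [ 24  61 126] [0.0177 0.0236] 0.018
77 [ 29  66 129] [0.0177 0.0276] 0.0222
80 [ 29  65 129] [0.0177 0.0308] 0.0218
83 [ 24  65 127] [0.0176 0.0348] 0.0267
86 [ 26  65 127] [0.0176 0.0382] 0.0279
89 [ 32  67 129] [0.0176 0.0419] 0.0313
92 [ 29  65 130] [0.0176 0.0454] 0.033
95 [ 27  63 130] [0.0176 0.0489] 0.036
98 [ 22  51 103] [0.0176 0.0522] 0.0353
101 [15 42 87] [0.0176 0.0551] 0.0295
104 [35 89 74] [0.0176 0.0593] 0.0444
107 [ 35 100  49] [0.0175 0.0625] 0.0432
110 [147 116  80] [0.0175 0.066 ] 0.0491
```

View pics/c7.png

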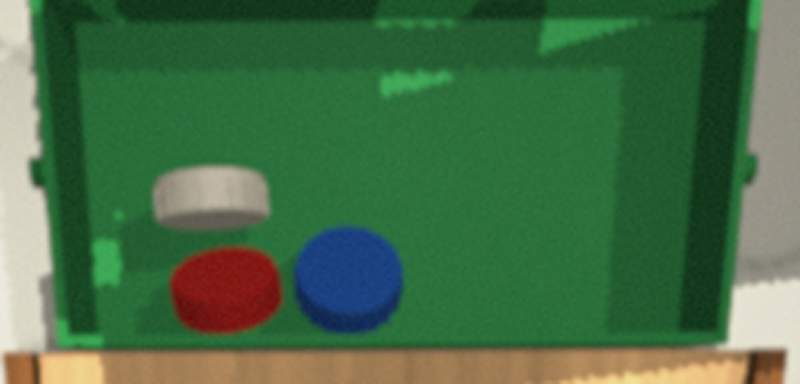

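View pics/w8.png

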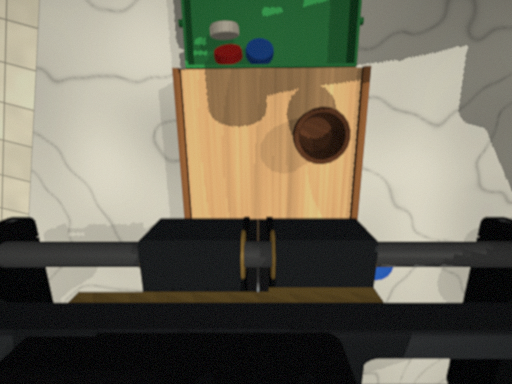

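White stands on its rim at about (0.065, 0.012, 0.024) in the bin frame. Red and blue lean on the near wall, with centres at about y=0.042 and 0.037 and z≈0.022. All are inside the limits. I'll finish with a still-ness check and look for shifted bystanders.

```bash
python3 -m crank '[[0,0,-0.02,0],[0,0,0,0],[0,0,0,0],[0,0,0,0],[0,0,0,0]]' && python3 -m crank '[[0,0,0,0],[0,0,0,0],[0,0,0,0],[0,0,0,0],[0,0,0,0]]'
python3 - <<'E'
from h import *
s=sense(); print(s['time_s'])
T=np.eye(4);T[:3,:3]=s['ee_rot'];T[:3,3]=s['tcp_pos']
c=snap('wrist','w9'); find(c,T@c['hand_eye'])
snap('side','s9');snap('top','t9')
a=cv2.imread('pics/s0.png');b=cv2.imread('pics/s9.png')
cv2.imwrite('pics/c9.png',np.hstack([cv2.resize(a,(400,300)),cv2.resize(b,(400,300))]))
E
```

```text
time_s: 15.53
tcp_pos: [0.574, 0.0134, 0.3154]
ee_rot: [[-0.968, -0.253, -0.003], [-0.253, 0.968, -0.0], [0.003, 0.0, -1.0]]
wrist_force: [-0.7, -0.8, -0.5]
gripper_width: 0.006
time_s: 15.95
tcp_pos: [0.5746, 0.0138, 0.3171]
ee_rot: [[-0.967, -0.253, -0.0], [-0.253, 0.967, -0.0], [0.0, -0.0, -1.0]]
wrist_force: [0.8, -0.5, 0.4]
gripper_width: 0.005
15.95
red 378 z 0.039 world [ 0.6595 -0.1272] board [ 0.0635 -0.1658] ext [0.036 0.018]
blue 502 z 0.032 world [ 0.6165 -0.1406] board [ 0.0185 -0.1678] ext [0.038 0.022]
white 108 z 0.0 world [ 0.7481 -0.1758] board [ 0.1369 -0.2352] ext [0.007 0.036]
white 328 z 0.0 world [ 0.4767 -0.216 ] board [-0.1358 -0.2052] ext [0.008 0.096]
white 298 z 0.042 world [ 0.6718 -0.1594] board [ 0.0672 -0.2   ] ext [0.029 0.014]
white 185 z 0.0 world [ 0.7344 -0.126 ] board [ 0.1363 -0.1836] ext [0.008 0.058]
mortar 912 board [-0.0606 -0.0584] [0.069 0.069]
```

View pics/c9.png

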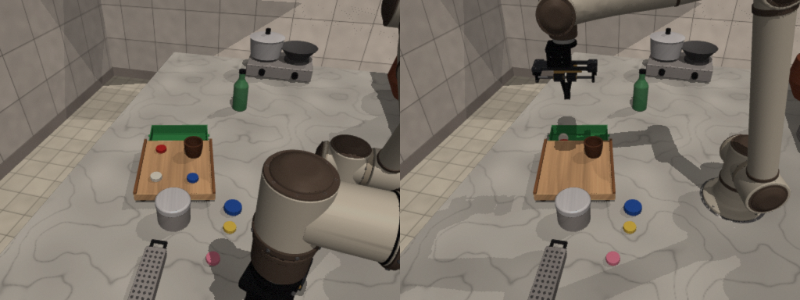

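Before and after look the same for the mortar, tin, bottle and grater. The caps are at rest and the robot is clear of everything.

```bash
python3 -c "
from station import finish_job; print(finish_job())"
```

```text
the job is handed in; nothing more can be done
None
```

I swept all three caps over the open end into the green bin with closed fingers and handed the job in at about 16 s of the 69 s allowed; no verdict came back. Red and white went straight along the board. Blue was first pushed about 76 mm sideways to clear the mortar, then swept in.

My last checks, in the bin frame:

| Cap | How it lies | x (mm) | y (mm) | Centre height (mm) |
|---|---|---|---|---|
| red | leaning on the near wall | about 63 | about 42 | about 24 |
| blue | leaning on the near wall | about 18 | about 37 | about 21 |
| white | standing on its rim | about 66 | about 12 | about 24 |

- **Caps:** all three are inside the limits of 112 mm, 52 mm and 40 mm. They did not move between the last two pictures.
- **Mortar:** it measured within 1 mm of its start at the end. One mid-run reading was about 7 mm off because the gripper hid part of it; later clear views agreed with the start.
- **Tin, bottle and grater:** I compared these only by eye, in before and after side pictures, and saw no change. The arm never went close to the bottle or grater.
- **Forces:** wrist readings taken after each move stayed at about 2 N or less throughout.

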